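# Press home the arch of glass stones on a picture frame

### The job

The arch of seven domed glass stones on the wooden picture frame still stands a little proud. With the fingertips run along the row from the largest stone to the smallest, gently pressing each one in turn down into its pocket until it is fully home, then move clear. Do not pull any stone up, lift or shift the frame, or disturb the small things lying on it and around it.

Things in the scene. Friction and masses are not known exactly. Their poses are not given: they have to be found in the camera images.
- frame: wide wooden picture frame lying loose, face up, on the table, turned any way round: 220 mm (its x) x 300 mm (its y) x 20 mm thick, 1 kg; origin at the centre of its underside, z up. Its picture pane (80 x 130 mm, at x = -35 mm) lies 3 mm below the face. Seven domed green glass stones stand in cork-lined pockets in an arch round the picture, graded from large to small
- crown1 (a point): top of the dome of stone 1 (the largest, where the row begins), a round flat-backed green glass dome 36 mm across; it stands at x = -20 mm, y = 118 mm in the frame's own axes. When home, the crown is 5.5 mm above the frame's face, 25.5 mm above the table; as found up to 3.5 mm higher. It moves with the stone
- stone1 (a joint): how far stone 1 is pressed into its pocket, in m: 0 = standing 3.5 mm proud, 0.0035 = fully home on the pocket's floor (a hard stop); negative = pulled out. The snug fit yields to about 2 N and the stone stays where it is left, with no spring
- crown2 (a point): top of the dome of stone 2, a round flat-backed green glass dome 34 mm across; it stands at x = 28 mm, y = 97.4 mm in the frame's own axes. When home, the crown is 5.5 mm above the frame's face, 25.5 mm above the table; as found up to 3.5 mm higher. It moves with the stone
- stone2 (a joint): how far stone 2 is pressed into its pocket, in m: 0 = standing 3.5 mm proud, 0.0035 = fully home on the pocket's floor (a hard stop); negative = pulled out. The snug fit yields to about 2 N and the stone stays where it is left, with no spring
- crown3 (a point): top of the dome of stone 3, a round flat-backed green glass dome 32 mm across; it stands at x = 56.2 mm, y = 52.4 mm in the frame's own axes. When home, the crown is 5.5 mm above the frame's face, 25.5 mm above the table; as found up to 3.5 mm higher. It moves with the stone
- stone3 (a joint): how far stone 3 is pressed into its pocket, in m: 0 = standing 3.5 mm proud, 0.0035 = fully home on the pocket's floor (a hard stop); negative = pulled out. The snug fit yields to about 2 N and the stone stays where it is left, with no spring
- crown4 (a point): top of the dome of stone 4, a round flat-backed green glass dome 30 mm across; it stands at x = 65 mm, y = 0 mm in the frame's own axes. When home, the crown is 5.5 mm above the frame's face, 25.5 mm above the table; as found up to 3.5 mm higher. It moves with the stone
- stone4 (a joint): how far stone 4 is pressed into its pocket, in m: 0 = standing 3.5 mm proud, 0.0035 = fully home on the pocket's floor (a hard stop); negative = pulled out. The snug fit yields to about 2 N and the stone stays where it is left, with no spring
- crown5 (a point): top of the dome of stone 5, a round flat-backed green glass dome 28 mm across; it stands at x = 56.2 mm, y = -52.4 mm in the frame's own axes. When home, the crown is 5.5 mm above the frame's face, 25.5 mm above the table; as found up to 3.5 mm higher. It moves with the stone
- stone5 (a joint): how far stone 5 is pressed into its pocket, in m: 0 = standing 3.5 mm proud, 0.0035 = fully home on the pocket's floor (a hard stop); negative = pulled out. The snug fit yields to about 2 N and the stone stays where it is left, with no spring
- crown6 (a point): top of the dome of stone 6, a round flat-backed green glass dome 26 mm across; it stands at x = 28 mm, y = -97.4 mm in the frame's own axes. When home, the crown is 5.5 mm above the frame's face, 25.5 mm above the table; as found up to 3.5 mm higher. It moves with the stone
- stone6 (a joint): how far stone 6 is pressed into its pocket, in m: 0 = standing 3.5 mm proud, 0.0035 = fully home on the pocket's floor (a hard stop); negative = pulled out. The snug fit yields to about 2 N and the stone stays where it is left, with no spring
- crown7 (a point): top of the dome of stone 7 (the smallest, where the row ends), a round flat-backed green glass dome 24 mm across; it stands at x = -20 mm, y = -118 mm in the frame's own axes. When home, the crown is 5.5 mm above the frame's face, 25.5 mm above the table; as found up to 3.5 mm higher. It moves with the stone
- stone7 (a joint): how far stone 7 is pressed into its pocket, in m: 0 = standing 3.5 mm proud, 0.0035 = fully home on the pocket's floor (a hard stop); negative = pulled out. The snug fit yields to about 2 N and the stone stays where it is left, with no spring
- eraser: worn beige eraser block, 18 x 45 x 12 mm, lying on the frame inside the arch; origin at the centre of its underside. A bystander
- paint_pot: small closed paint pot, 30 mm across, 32 mm tall, standing on the frame near its lower edge; origin at the centre of its underside. A bystander
- button_blank: round wooden button blank, 24 mm across, 6 mm thick, lying on the frame near its lower edge; origin at the centre of its underside. A bystander (flat wood, not one of the glass stones)
- cutters: flush cutters with yellow grips and dark jaws, 165 mm long, 13 mm high, lying on the table; origin on the table near the pivot. A bystander
- ink_pad: square closed ink pad, 76 x 76 x 20 mm, lying on the table; origin at the centre of its underside. A bystander
- glue_stick: upright glue stick, 29 mm across, 88 mm tall, standing on the table; origin at the centre of its underside. A bystander
- scissors: small scissors with yellow bows, 150 mm long, 10 mm high, lying on the table; origin on the table near the pivot. A bystander

How it is judged (in metres and radians):
On the way, in this order (a step that is already met when the one before it is completed fails the run):
1. a fingertip presses stone 1 home (the largest) (value of joint stone1 above 0.002 m and contact force between the fingers and frame above 0.2 N), for 0.04 s.
2. a fingertip presses stone 2 home (value of joint stone2 above 0.002 m and contact force between the fingers and frame above 0.2 N), for 0.04 s.
3. a fingertip presses stone 3 home (value of joint stone3 above 0.002 m and contact force between the fingers and frame above 0.2 N), for 0.04 s.
4. a fingertip presses stone 4 home (value of joint stone4 above 0.002 m and contact force between the fingers and frame above 0.2 N), for 0.04 s.
5. a fingertip presses stone 5 home (value of joint stone5 above 0.002 m and contact force between the fingers and frame above 0.2 N), for 0.04 s.
6. a fingertip presses stone 6 home (value of joint stone6 above 0.002 m and contact force between the fingers and frame above 0.2 N), for 0.04 s.
7. a fingertip presses stone 7 home (the smallest) (value of joint stone7 above 0.002 m and contact force between the fingers and frame above 0.2 N), for 0.04 s.
At the end, for the whole second after the job is handed in: All seven stones are down in their pockets to within 1.5 mm of fully home, and the frame lies flat and still on the table (value of joint each of stone1, stone2, stone3, stone4, stone5, stone6, stone7 above 0.002 m and linear speed of frame below 0.02 m/s and height (world z) of frame below 0.004 m and angle between frame's own z axis and vertical below 0.03 rad); the robot touches nothing.
It fails at once if the frame is lifted, or shifted by more than 20 mm (distance of frame from where it was at the start of the episode above 0.02 m or height (world z) of frame above 0.008 m).
It fails at once if a stone is pulled up out of its pocket by more than 1.5 mm (value of joint any of stone1, stone2, stone3, stone4, stone5, stone6, stone7 below -0.0015 m).
It fails at once if the frame or its glass is pressed with more than 40 N (contact force between any of the fingers, the arm and frame above 40 N).
It fails at once if a bystander is pushed or lifted by more than 20 mm (distance of any of eraser, paint_pot, button_blank, cutters, ink_pad, glue_stick, scissors from where it was at the start of the episode above 0.02 m).
It also fails if it takes over 58 s, if anything falls off the work surface, if the arm or the gripper's body presses on something with over 40 N, if the wrist force passes 120 N, or if a joint passes its speed limit or range.

### The arm

A 6-joint arm with a two-finger parallel gripper is mounted at the origin on the work surface. World frame = base frame: x ahead of the robot, y to its left, z up, the work surface at z = 0. Lengths are in mm, angles in rad, forces in N, time in s.
With the tool pointing down it reaches from about 350 to 875 mm from the base axis. Payload 4.2 kg.
Tool frame: the origin (TCP) lies midway between the tips of the shut fingers; the grasp point (between the pads) lies 19 mm behind it; z points along the fingers, y is the direction in which the jaws open and shut (so a half turn about z gives the same grasp; the last joint's range is limited). The gripper opens to 85 mm and grips with 20 to 120 N. Pads are 22 mm wide; open, the fingers measure 114 mm over their backs; the gripper's body (76 mm by 85 mm) begins 54 mm behind the grasp point. The pads swing forward as they close: fully open they stand 13 mm farther back than shut.
Start: joints at [-0.918, 0.385, 0.008, 0, -1.194, -0.259], TCP at [239.826, -577.133, 231.312] pointing down, gripper open.
Joint ranges: [-3.14, 3.14], [-1.21, 2.06], [-1.07, 1.41], [-3.16, 2.05], [-2.99, -0.16], [-3.1, 3.1]. Speed limits (rad/s): [2.79, 2.79, 3.14, 3.14, 3.14, 3.14].

### API

Orientations are given as a unit quaternion [x, y, z, w].
In Python, from bench import readout, optics, workorder, nets gives the robot as it stands. The module is installed in compiled form; this text tells all that it offers.
- The arm moves only by the tool move_arm, never from a script. Its argument "steps" is a list of rows, each a list of 7 numbers: the opening, from -1 (shut) to 1 (fully open), so that 0 is half open, then the shift along the world's x, y, z in mm, then the turn, a rotation vector about the world's x, y, z in rad. In form: [[gripper, tx, ty, tz, wx, wy, wz], ...]. A call has 1 to 5 rows; each row is the pose to reach, as a shift and turn from the pose commanded when the call began; what a row does not reach only later rows make up. A row lasts 1/12 s, in which the tool goes at most 41.7 mm and 7.16 degrees, less where a joint would pass 70% of its speed; a pose out of reach is approached as far as the arm can. A call with a gripper value outside its range is refused whole. The fingers move at their own pace and stop on an object; the grip force is fixed at half the most. Time passes only in rows, so rows that repeat a pose let the fingers close. It gives the time, the measured TCP pose, the force and the opening at its end, in the units of the state.
- readout.read_state(): the state, without advancing time (a new reading comes with each control period).
- optics.get_image(name): name is "scene" or "top" or "wrist"; returns a dict with "frame" (480x640x3 uint8, blue, green, red), "fx", "fy", "cx", "cy" (pixels), "k1" (the pictures are not rectified: a ray, as slopes to the right and down, at radius r is drawn at 1 + k1 r^2 times it, then the intrinsics apply), "rvec" (rotation vector, rad) and "tvec" (3), from world to camera coordinates, as OpenCV has them. Camera axes: x right, y down, z forward; pixel columns grow to the right and rows downward; lengths in mm; the calibration is good to about 2 mm. A picture is of the moment at which its call begins. There is no depth.
- workorder.job_done(): hands the job in, once; it reports no verdict.
Trained networks look in a picture, given as the dict that the camera call returned (one of the last four; its "shot" number tells which), for a name from the list of things; names that differ only in an ending like _2 or _b are one class to them, and where a whole thing is asked for, a point or a joint stands for the part that bears it (a point fixed in the world has none). Each returns a list of dicts, best first, with "conf" (0 to 1); they miss things now and then, are a little off and sometimes report something else, mostly with a low value. They report only what shows in the picture. A call takes as long as a camera call.
- nets.silhouettes(name, picture): "region" (480x640 bool, what is visible of it) and "extent" ([left, top, right, bottom] in pixels, round what is visible of it).
- nets.tip_of(name, picture): "uv" ([column, row] in pixels: a listed point, or the origin of a listed thing).
The state is a dict: "clock": time; "joints": joint angles; "joint_vel": joint speeds; "joint_efforts": joint torques, N m; "position": TCP position; "ee_rot": TCP orientation; "contact_force": force on the tool from outside, world axes, zero at the start; "wrist_torque": the same for the moment, N m; "gripper_width": finger opening in mm.
Only numpy, scipy, OpenCV 4.12 (cv2) and the standard library are available. Lean on these libraries where they do the work, as an engineer would, in place of code of your own. Each camera call takes 0.05 s, during which the arm holds its last target.

## Working session

There is one attempt and no reset: what is moved stays moved. The work goes in short steps, Python scripts to look and compute and a tool call to move; the robot and the scene stay as the last step left them, time stands still between calls to the robot, and variables do not carry over. Pictures are saved under pics/ and viewed, and the job is handed in when it is done.

Besides the shell and the picture viewer there is one more tool, called after "Emit:" as name(argument=value, ...) on one line, values as JSON. move_arm: Moves the arm, as the interface text tells. Its arguments: {"type":"object","properties":{"steps":{"type":"array","items":{"type":"array","items":{"type":"number"}}}},"required":["steps"]}

```bash
mkdir -p pics
cat > h.py <<'E'
import numpy as np, cv2
from bench import readout, optics, workorder, nets
def save(im,name,dots=[]):
    f=im["frame"].copy()
    for u,v,t in dots:
        cv2.circle(f,(int(round(u)),int(round(v))),2,(0,0,255),-1); cv2.putText(f,t,(int(u)+4,int(v)),0,.4,(255,0,255),1)
    cv2.imwrite("pics/"+name,f)
def proj(im,P):
    R,_=cv2.Rodrigues(np.array(im["rvec"],float)); c=(R@np.atleast_2d(P).T).T+np.array(im["tvec"],float).ravel()
    s=c[:,:2]/c[:,2:]; r2=(s**2).sum(1,keepdims=True); s=s*(1+im["k1"]*r2)
    return s*[im["fx"],im["fy"]]+[im["cx"],im["cy"]]
def unproj(im,uv,z):
    K=np.array([[im["fx"],0,im["cx"]],[0,im["fy"],im["cy"]],[0,0,1]],float)
    R,_=cv2.Rodrigues(np.array(im["rvec"],float)); t=np.array(im["tvec"],float).ravel()
    s=cv2.undistortPoints(np.array([[uv]],float),K,np.array([im["k1"],0,0,0.])).ravel()
    d=R.T@np.array([s[0],s[1],1]); o=-R.T@t
    return o+d*(z-o[2])/d[2]
E
python3 - <<'E'
from h import *
s=readout.read_state(); print({k:np.round(v,3) for k,v in s.items()})
for n in ["scene","top","wrist"]:
    im=optics.get_image(n); save(im,n+"0.png"); print(n,im["fx"],im["k1"],np.round(im["rvec"],3),np.round(im["tvec"],1))
    if n=="wrist":continue
    for i in range(1,8):
        for d in nets.tip_of(f"crown{i}",im)[:2]: print(i,np.round(d["uv"],1),round(d["conf"],2),np.round(unproj(im,d["uv"],29),1))
    for k in ["frame","eraser","paint_pot","button_blank","cutters","ink_pad","glue_stick","scissors"]:
        for d in nets.tip_of(k,im)[:1]: print(k,np.round(d["uv"],1),round(d["conf"],2),np.round(unproj(im,d["uv"],20 if k in("eraser","paint_pot","button_blank") else 0),1))
E
```

```text
{'clock': np.float64(0.0), 'joints': array([-0.918,  0.386,  0.007, -0.   , -1.194, -0.259]), 'joint_vel': array([-0.001,  0.001,  0.   , -0.   , -0.001, -0.   ]), 'joint_efforts': array([ 1.0000e-03, -3.9229e+01,  1.8840e+01,  4.1860e+00, -5.0000e-03,
        0.0000e+00]), 'position': array([ 239.598, -576.598,  230.173]), 'ee_rot': array([-0.196,  0.981,  0.001, -0.   ]), 'contact_force': array([-0.521, -0.694, -0.357]), 'wrist_torque': array([ 0.056,  0.007, -0.018]), 'gripper_width': np.float64(85.224)}
scene 490.0983219014906 0.0386728379549466 [ 0.791  2.583 -1.111] [ 426.9 -166.5 1531.1]
1 [335.4 255.4] 0.66 [504.2  37.6  29. ]
1 [318.2 264.2] 0.63 [559.2  39.   29. ]
2 [335.4 255.4] 0.66 [504.2  37.6  29. ]
2 [318.2 264.2] 0.63 [559.2  39.   29. ]
3 [335.4 255.4] 0.66 [504.2  37.6  29. ]
3 [318.2 264.2] 0.63 [559.2  39.   29. ]
4 [335.4 255.4] 0.66 [504.2  37.6  29. ]
4 [318.2 264.2] 0.63 [559.2  39.   29. ]
5 [335.4 255.4] 0.66 [504.2  37.6  29. ]
5 [318.2 264.2] 0.63 [559.2  39.   29. ]
6 [335.4 255.4] 0.66 [504.2  37.6  29. ]
6 [318.2 264.2] 0.63 [559.2  39.   29. ]
7 [335
[... 912 characters left out ...]
  33.1  29. ]
5 [305.6 262.1] 0.71 [497.6  37.5  29. ]
6 [308.7 211.2] 0.74 [602.9  33.1  29. ]
6 [305.6 262.1] 0.71 [497.6  37.5  29. ]
7 [308.7 211.2] 0.74 [602.9  33.1  29. ]
7 [305.6 262.1] 0.71 [497.6  37.5  29. ]
frame [339.2 225. ] 0.55 [578.8 -31.1   0. ]
eraser [328.3 218.1] 0.55 [590.4  -7.7  20. ]
paint_pot [373.7 256.5] 0.49 [ 511.9 -102.8   20. ]
button_blank [390.  211.4] 0.5 [ 606.7 -136.1   20. ]
cutters [527.4 212.3] 0.6 [ 612.5 -430.3    0. ]
ink_pad [486.3 341.2] 0.73 [ 340.7 -340.2    0. ]
glue_stick [134.1 267.5] 0.77 [482.4 395.4   0. ]
scissors [129.5 188.6] 0.57 [648.6 412.6   0. ]
wrist 416.4627496356893 0.011424265893324678 [-1.644 -2.466 -0.352] [624.5 -36.6 379.5]
```

Run:
```python
from h import *
import itertools
im=optics.get_image("top")
ds=nets.tip_of("crown1",im)
for d in ds: print(np.round(d["uv"],1),round(d["conf"],2),np.round(unproj(im,d["uv"],28)[:2],1))
f=im["frame"][110:390,200:500]; cv2.imwrite("pics/topz.png",cv2.resize(f,None,fx=2,fy=2,interpolation=cv2.INTER_CUBIC))
im2=optics.get_image("scene"); cv2.imwrite("pics/scz.png",cv2.resize(im2["frame"][160:380,180:450],None,fx=2.5,fy=2.5,interpolation=cv2.INTER_CUBIC))
for d in nets.tip_of("crown1",im2): print(np.round(d["uv"],1),round(d["conf"],2),np.round(unproj(im2,d["uv"],28)[:2],1))
```

```text
[320.7 280.2] 0.79 [461.1   6. ]
[305.8 260.5] 0.74 [501.   37.2]
[306.9 210.7] 0.74 [604.   36.9]
[304.4 234.5] 0.63 [554.5  41.1]
[347.7 174.4] 0.63 [681.6 -46.6]
[374.  175.3] 0.55 [ 680.7 -101.3]
[325.  187.5] 0.49 [6.532e+02 2.000e-01]
[336.1 239.8] 0.66 [467.9 -11.4]
[333.2 254.8] 0.63 [507.2  31.7]
[258.  262.9] 0.61 [685.  -53.9]
[254.6 255.1] 0.52 [678.8 -84.4]
[302.  269.2] 0.41 [602.7  29.6]
[278.1 268.8] 0.41 [652.5  -6.2]
```

View pics/topz.png

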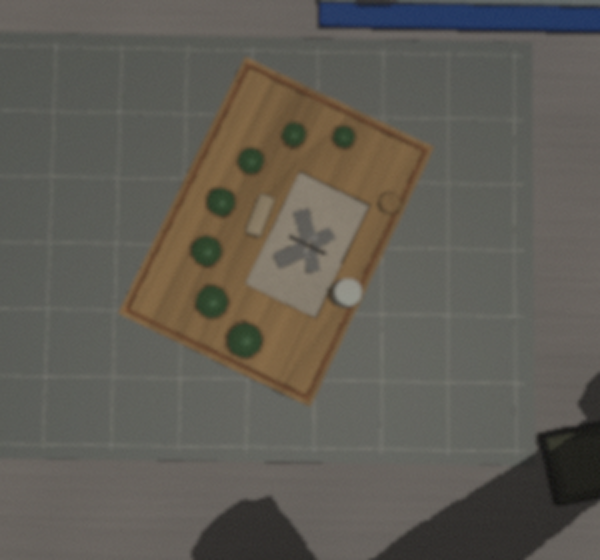

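View pics/top0.png

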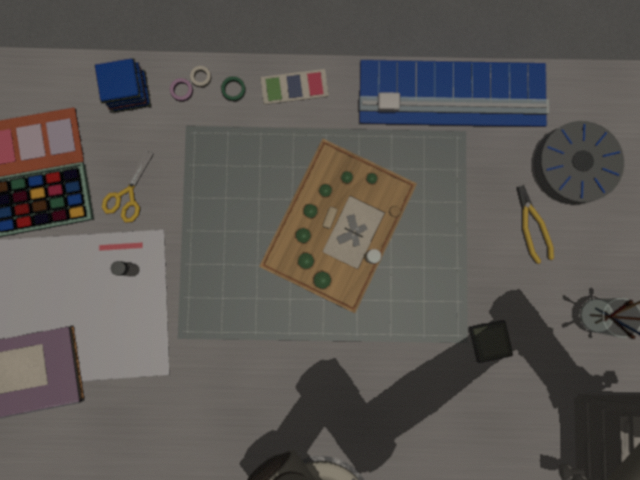

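View pics/scz.png

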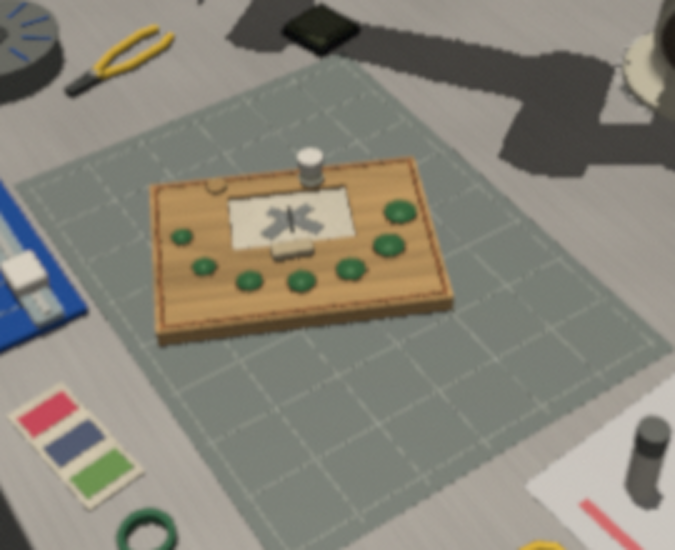

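The top view shows the frame face up. The largest stone is at pixel (322,280) and the smallest at (372,178), with the eraser inside the arch and the pot and button along the lower-right edge. Next I fit the frame pose from the green blobs in both views.

```bash
cat >> h.py <<'E'
from scipy.optimize import least_squares
L=np.array([[-20,118],[28,97.4],[56.2,52.4],[65,0],[56.2,-52.4],[28,-97.4],[-20,-118]])
DI=np.array([36,34,32,30,28,26,24])
def world(p,z):
    c,s=np.cos(p[2]),np.sin(p[2]); xy=L@np.array([[c,s],[-s,c]])+p[:2]
    return np.c_[xy,np.full(7,z)]
def blobs(im,p0,win):
    f=cv2.cvtColor(im["frame"],cv2.COLOR_BGR2HSV)
    m=cv2.inRange(f,(42,70,15),(90,255,255))
    n,lab,st,ce=cv2.connectedComponentsWithStats(m)
    q=proj(im,world(p0,23)); out=[]
    for u in q:
        d=np.hypot(*(ce-u).T); d[0]=1e9; d[st[:,4]<15]=1e9
        k=d.argmin(); out.append((*ce[k],st[k,4]) if d[k]<win else (np.nan,)*3)
    return np.array(out)
E
python3 - <<'E'
from h import *
# init from top crowns
ims={n:optics.get_image(n) for n in("top","scene")}
P=np.array([[461.1,6],[501,37.2],[554.5,41.1],[604,36.9],[653,0],[681.6,-46.6],[680.7,-101.3]])
r=least_squares(lambda p:(world(p,0)[:,:2]-P).ravel(),[578,-30,2.7]); p0=r.x; print(p0,np.round(r.fun,1))
r=min((least_squares(lambda p:(world(p,0)[:,:2]-P).ravel(),[578,-30,a]) for a in(-2,0,2,3)),key=lambda r:r.cost);p0=r.x; print(p0,np.round(r.fun,1))
B={}
for n,im in ims.items():
    B[n]=blobs(im,p0,12); print(n,np.round(B[n],1).tolist())
for sel in (["top"],["scene"],["top","scene"]):
  def res(p): return np.concatenate([np.nan_to_num(proj(ims[n],world(p,24.5))-B[n][:,:2]).ravel() for n in sel])
  r=least_squares(res,p0,loss="soft_l1"); print(sel,np.round(r.x,3),np.round(res(r.x),1))
print(np.round(world(r.x,29),1))
E
```

```text
[579.12664974 -28.83564546   1.13287123] [ 2.7 -2.9  1.8  0.6  1.   3.2  2.7 -6.9 -2.6 -0.2 -2.4  1.8 -3.2  4.3]
[579.12665081 -28.83564595   1.13287127] [ 2.7 -2.9  1.8  0.6  1.   3.2  2.7 -6.9 -2.6 -0.2 -2.4  1.8 -3.2  4.3]
top [[321.9, 279.6, 190.0], [305.5, 260.5, 156.0], [302.8, 235.0, 134.0], [310.0, 210.4, 116.0], [324.9, 190.0, 96.0], [346.6, 176.7, 79.0], [371.5, 178.0, 64.0]]
scene [[339.6, 244.3, 79.0], [335.1, 257.6, 76.0], [319.9, 267.2, 69.0], [300.2, 272.0, 62.0], [279.3, 271.9, 55.0], [261.1, 266.3, 43.0], [252.2, 254.1, 29.0]]
['top'] [577.504 -28.473   1.133] [ 0.   0.1 -0.1  0.  -0.1 -0.   0.1  0.1  0.  -0.1 -0.  -0.1  0.1 -0.1]
['scene'] [582.908 -26.367   1.134] [ 0.2 -0.1  0.1 -0.1  0.   0.  -0.1  0.   0.   0.1 -0.1 -0.1 -0.1  0.1]
['top', 'scene'] [579.315 -28.321   1.134] [ 0.  -0.7 -0.1 -0.8 -0.1 -0.9  0.  -0.7 -0.1 -0.9 -0.1 -0.9 -0.  -1.
  0.8 -1.   0.8 -1.   0.7 -1.   0.7 -1.   0.9 -1.   0.7 -1.1  0.8 -0.9]
[[ 4.639e+02  3.400e+00  2.900e+01]
 [ 5.029e+02  3.820e+01  2.900e+01]
 [ 5.556e+02  4.480e+01  2.900e+01]
 [ 6.068e+02  3.060e+01  2.900e+01]
 [ 6.506e+02  5.000e-01  2.900e+01]
 [ 6.794e+02 -4.410e+01  2.900e+01]
 [ 6.778e+02 -9.630e+01  2.900e+01]]
```

The fit residuals are about 0.1 px per camera, and the two cameras agree to about 5 mm. I'll move over the frame with the fingers shut and refine with the wrist camera.

Emit:
move_arm(steps=[[-1, 14, 37, 0, 0, 0, 0], [-1, 28, 74, 0, 0, 0, 0], [-1, 42, 111, 0, 0, 0, 0], [-1, 56, 148, 0, 0, 0, 0], [-1, 70, 185, 0, 0, 0, 0]])

```text
clock: 2.37
position: [310.0, -390.6, 231.4]
ee_rot: [-0.195, 0.981, -0.0, 0.0]
contact_force: [1.1, -0.4, -0.1]
gripper_width: 25.7
```

Emit:
move_arm(steps=[[-1, 14, 37, 0, 0, 0, 0], [-1, 28, 74, 0, 0, 0, 0], [-1, 42, 111, 0, 0, 0, 0], [-1, 56, 148, 0, 0, 0, 0], [-1, 70, 185, 0, 0, 0, 0]])

```text
clock: 2.78
position: [380.1, -205.4, 231.8]
ee_rot: [-0.196, 0.981, -0.0, 0.001]
contact_force: [2.2, 0.4, 0.3]
gripper_width: 0.0
```

Emit:
move_arm(steps=[[-1, 14, 36, 0, 0, 0, 0], [-1, 28, 72, 0, 0, 0, 0], [-1, 42, 108, 0, 0, 0, 0], [-1, 56, 144, 0, 0, 0, 0], [-1, 70, 180, 0, 0, 0, 0]])

```text
clock: 3.2
position: [450.1, -25.1, 231.8]
ee_rot: [-0.196, 0.981, 0.0, 0.001]
contact_force: [0.5, -0.6, 1.5]
gripper_width: 0.1
```

```bash
cat > w.py <<'E'
from h import *
import sys
p0=np.array([578.5,-28.3,1.133])
s=readout.read_state(); print({k:np.round(s[k],2).tolist() for k in("clock","position","ee_rot","contact_force","gripper_width","joints")})
im=optics.get_image("wrist"); save(im,sys.argv[1])
B=blobs(im,p0,45); print(np.round(B,1).tolist())
ok=~np.isnan(B[:,0])
if ok.sum()>1:
    def res(p): return (proj(im,world(p,24.5))-B[:,:2])[ok].ravel()
    r=least_squares(res,p0,loss="soft_l1"); print(r.x,np.round(res(r.x),1)); print(np.round(world(r.x,29),1).tolist())
q=proj(im,world(p0,27)); save(im,sys.argv[1],[(u,v,str(i+1)) for i,(u,v) in enumerate(q)])
E
python3 w.py w1.png
```

```text
{'clock': 3.2, 'position': [450.12, -25.14, 231.84], 'ee_rot': [-0.2, 0.98, 0.0, 0.0], 'contact_force': [0.48, -0.63, 1.49], 'gripper_width': 0.09, 'joints': [0.31, 0.08, -0.4, 0.0, -1.09, -1.48]}
[[347.8, 239.0, 1255.0], [365.9, 290.6, 957.0], [nan, nan, nan], [nan, nan, nan], [nan, nan, nan], [nan, nan, nan], [nan, nan, nan]]
[580.9335395  -25.63995716   1.14047486] [-0.1 -0.4  0.1  0.4]
[[465.3, 5.4, 29.0], [504.1, 40.4, 29.0], [556.8, 47.3, 29.0], [608.0, 33.4, 29.0], [652.0, 3.6, 29.0], [681.1, -40.8, 29.0], [679.8, -93.0, 29.0]]
```

View pics/w1.png

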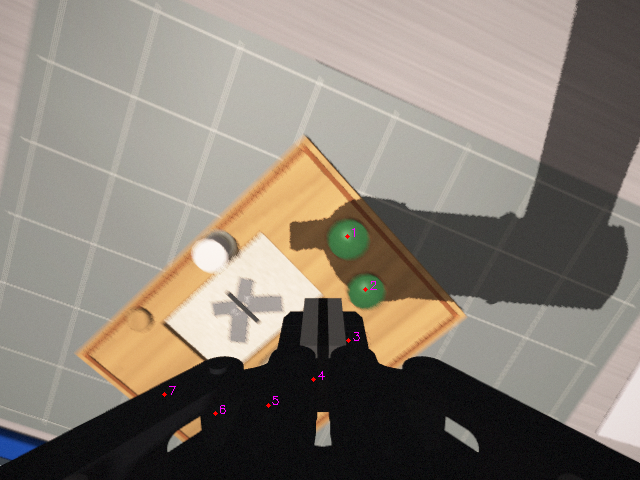

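The wrist view shows stone 1 at (348,239) and stone 2 at (366,291), both within about 3 mm of my prediction. The shut fingertips are at (322,300). I'll descend over stone 1.

Emit:
move_arm(steps=[[-1, 10, 22, -30, 0, 0, 0], [-1, 15, 32, -65, 0, 0, 0], [-1, 15, 32, -105, 0, 0, 0], [-1, 15, 32, -140, 0, 0, 0], [-1, 15, 32, -175, 0, 0, 0]])

```text
clock: 3.67
position: [464.9, 5.2, 55.1]
ee_rot: [-0.196, 0.981, 0.0, 0.001]
contact_force: [1.2, 0.3, 0.6]
gripper_width: -0.1
```

Emit:
move_arm(steps=[[-1, 0, 0, -16, 0, 0, 0], [-1, 0, 0, -20, 0, 0, 0], [-1, 0, 0, -20, 0, 0, 0]])

```text
clock: 3.92
position: [464.5, 4.6, 35.5]
ee_rot: [-0.196, 0.981, -0.0, -0.001]
contact_force: [0.2, -0.5, 0.8]
gripper_width: 0.0
```

```bash
python3 w.py w2.png
```

```text
{'clock': 3.92, 'position': [464.48, 4.64, 35.47], 'ee_rot': [-0.2, 0.98, -0.0, -0.0], 'contact_force': [0.21, -0.5, 0.76], 'gripper_width': 0.04, 'joints': [0.36, 0.37, -0.62, 0.0, -0.58, -1.54]}
[[317.2, 289.6, 2999.0], [326.1, 419.5, 132.0], [nan, nan, nan], [nan, nan, nan], [nan, nan, nan], [nan, nan, nan], [nan, nan, nan]]
[562.12081203 -60.24853921   0.86931936] [  0.1   1.6  -0.1 -16.2]
[[459.1, 0.6, 29.0], [505.8, 24.0, 29.0], [558.4, 16.5, 29.0], [604.1, -10.6, 29.0], [638.4, -51.1, 29.0], [654.6, -101.7, 29.0], [639.4, -151.7, 29.0]]
```

View pics/w2.png

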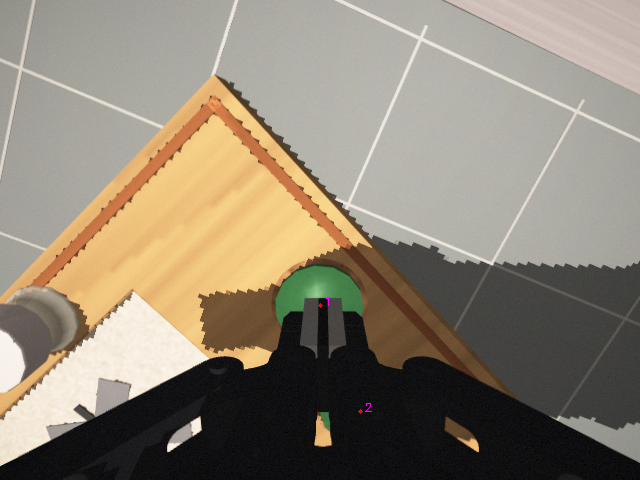

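The tip sits over stone 1: the stone's outline is centred near (320,306), within 2 mm of the pose estimate. I'll press down gently.

Emit:
move_arm(steps=[[-1, -1, -1, -4, 0, 0, 0], [-1, -1, -1, -6, 0, 0, 0], [-1, -1, -1, -7, 0, 0, 0], [-1, -1, -1, -8, 0, 0, 0]])

```text
clock: 4.3
position: [464.3, 4.0, 29.0]
ee_rot: [-0.196, 0.981, 0.0, 0.001]
contact_force: [-0.6, 0.3, -0.2]
gripper_width: -0.1
```

Emit:
move_arm(steps=[[-1, 0, 0, -1, 0, 0, 0], [-1, 0, 0, -2, 0, 0, 0]])

```text
clock: 4.47
position: [464.3, 4.0, 26.8]
ee_rot: [-0.196, 0.981, 0.0, 0.001]
contact_force: [-0.4, 0.4, 1.6]
gripper_width: 0.1
```

Emit:
move_arm(steps=[[-1, 0, 0, -1, 0, 0, 0], [-1, 0, 0, -1, 0, 0, 0]])

```text
clock: 4.63
position: [464.3, 4.0, 25.4]
ee_rot: [-0.196, 0.981, 0.0, 0.0]
contact_force: [0.2, 0.1, 2.4]
gripper_width: -0.1
```

```bash
python3 -c "
from h import *
s=readout.read_state();print(s['position'],s['contact_force'])"
```

```text
[464.2553048    3.99437285  25.44731234] [0.24326148 0.11650173 2.4281696 ]
```

Emit:
move_arm(steps=[[-1, 0, 0, -0.5, 0, 0, 0], [-1, 0, 0, -1, 0, 0, 0], [-1, 0, 0, -1, 0, 0, 0]])

```text
clock: 4.88
position: [464.3, 4.0, 25.2]
ee_rot: [-0.196, 0.981, -0.0, 0.0]
contact_force: [-1.6, -0.5, 8.5]
gripper_width: 0.1
```

Stone 1 hit its hard stop at z≈25.2 with 8.5 N, which matches the expected 25.5. On to stone 2.

Emit:
move_arm(steps=[[-1, 0, 0, 16, 0, 0, 0], [-1, 19, 17, 16, 0, 0, 0], [-1, 38, 35, 16, 0, 0, 0], [-1, 38, 35, 10, 0, 0, 0], [-1, 38, 35, 6, 0, 0, 0]])

```text
clock: 5.3
position: [502.2, 39.6, 29.7]
ee_rot: [-0.196, 0.981, 0.0, -0.0]
contact_force: [-1.0, 0.2, -1.1]
gripper_width: -0.0
```

Emit:
move_arm(steps=[[-1, 0, 0, -1, 0, 0, 0], [-1, 0, 0, -2.5, 0, 0, 0], [-1, 0, 0, -4, 0, 0, 0], [-1, 0, 0, -5, 0, 0, 0], [-1, 0, 0, -5, 0, 0, 0]])

```text
clock: 5.72
position: [501.0, 38.4, 25.4]
ee_rot: [-0.195, 0.981, -0.0, -0.001]
contact_force: [-2.1, 0.3, 2.9]
gripper_width: 0.4
```

Emit:
move_arm(steps=[[-1, 0, 0, -0.5, 0, 0, 0], [-1, 0, 0, -1, 0, 0, 0], [-1, 0, 0, -1, 0, 0, 0]])

```text
clock: 5.97
position: [501.1, 38.4, 25.2]
ee_rot: [-0.196, 0.981, -0.0, -0.001]
contact_force: [-3.3, 0.1, 9.4]
gripper_width: 0.2
```

Stone 2 hit its stop the same way. Stone 3 next.

Emit:
move_arm(steps=[[-1, 0, 0, 16, 0, 0, 0], [-1, 26, 3, 16, 0, 0, 0], [-1, 53, 6, 16, 0, 0, 0], [-1, 53, 6, 10, 0, 0, 0], [-1, 53, 6, 6, 0, 0, 0]])

```text
clock: 6.38
position: [555.6, 44.8, 29.7]
ee_rot: [-0.195, 0.981, 0.0, 0.0]
contact_force: [-1.6, -0.8, -0.3]
gripper_width: 0.5
```

```bash
python3 w.py w3.png
```

```text
{'clock': 6.38, 'position': [555.58, 44.76, 29.72], 'ee_rot': [-0.2, 0.98, 0.0, 0.0], 'contact_force': [-1.63, -0.81, -0.31], 'gripper_width': 0.49, 'joints': [0.37, 0.5, -0.4, -0.0, -0.67, -1.55]}
[[311.6, 39.0, 7601.0], [359.9, 181.1, 6023.0], [320.3, 293.9, 1849.0], [nan, nan, nan], [169.5, 447.1, 50.0], [14.7, 457.4, 26.0], [nan, nan, nan]]
[576.98846867 -31.04830127   1.10476871] [  3.6 -16.1   0.3  -1.9  -3.7  16.2 -35.7   8.1   0.4  13.7]
[[462.6, 4.1, 29.0], [502.6, 37.7, 29.0], [555.4, 42.7, 29.0], [606.2, 27.0, 29.0], [649.1, -4.4, 29.0], [676.6, -49.8, 29.0], [673.4, -101.9, 29.0]]
```

View pics/w3.png

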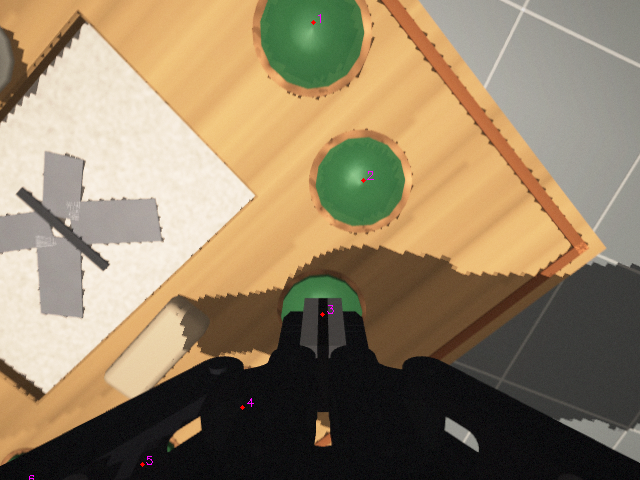

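The predictions land on the stones: 2 at (362,180) and 3 at (322,314). Stones 1 and 2 sit evenly in their pockets. Pressing stone 3.

Emit:
move_arm(steps=[[-1, 0, 0, -1, 0, 0, 0], [-1, 0, 0, -2.5, 0, 0, 0], [-1, 0, 0, -4, 0, 0, 0], [-1, 0, 0, -5, 0, 0, 0], [-1, 0, 0, -5, 0, 0, 0]])

```text
clock: 6.85
position: [553.9, 44.5, 25.5]
ee_rot: [-0.196, 0.981, -0.0, -0.001]
contact_force: [-0.6, -0.9, 2.1]
gripper_width: -0.2
```

Emit:
move_arm(steps=[[-1, 0, 0, -0.5, 0, 0, 0], [-1, 0, 0, -1, 0, 0, 0], [-1, 0, 0, -1, 0, 0, 0]])

```text
clock: 7.1
position: [554.1, 44.6, 25.3]
ee_rot: [-0.196, 0.981, -0.0, -0.001]
contact_force: [-3.9, -2.0, 9.0]
gripper_width: 0.2
```

Emit:
move_arm(steps=[[-1, 0, 0, 16, 0, 0, 0], [-1, 25, -7, 16, 0, 0, 0], [-1, 51, -14, 16, 0, 0, 0], [-1, 51, -14, 10, 0, 0, 0], [-1, 51, -14, 6, 0, 0, 0]])

```text
clock: 7.52
position: [606.8, 30.8, 29.7]
ee_rot: [-0.195, 0.981, 0.0, 0.001]
contact_force: [-1.1, -1.2, -1.3]
gripper_width: -0.1
```

Emit:
move_arm(steps=[[-1, 0, 0, -1, 0, 0, 0], [-1, 0, 0, -2.5, 0, 0, 0], [-1, 0, 0, -4, 0, 0, 0], [-1, 0, 0, -5, 0, 0, 0], [-1, 0, 0, -5, 0, 0, 0]])

```text
clock: 7.93
position: [605.4, 30.9, 25.5]
ee_rot: [-0.196, 0.981, -0.0, -0.0]
contact_force: [1.0, -1.3, 1.4]
gripper_width: -0.1
```

Emit:
move_arm(steps=[[-1, 0, 0, -0.5, 0, 0, 0], [-1, 0, 0, -1, 0, 0, 0], [-1, 0, 0, -1, 0, 0, 0]])

```text
clock: 8.18
position: [605.5, 30.8, 25.3]
ee_rot: [-0.196, 0.981, -0.0, -0.0]
contact_force: [-1.3, -0.8, 7.1]
gripper_width: -0.1
```

Stones 3 and 4 are home. Stone 5 next, with a look before pressing.

Emit:
move_arm(steps=[[-1, 0, 0, 16, 0, 0, 0], [-1, 22, -15, 16, 0, 0, 0], [-1, 44, -30, 16, 0, 0, 0], [-1, 44, -30, 10, 0, 0, 0], [-1, 44, -30, 6, 0, 0, 0]])

```text
clock: 8.6
position: [649.8, 0.4, 29.3]
ee_rot: [-0.195, 0.981, 0.0, -0.0]
contact_force: [-1.2, 0.0, -0.8]
gripper_width: -0.2
```

```bash
python3 w.py w5.png
```

```text
{'clock': 8.6, 'position': [649.79, 0.44, 29.31], 'ee_rot': [-0.19, 0.98, 0.0, -0.0], 'contact_force': [-1.18, 0.02, -0.76], 'gripper_width': -0.19, 'joints': [0.25, 0.62, -0.15, -0.0, -0.8, -1.43]}
[[nan, nan, nan], [nan, nan, nan], [541.4, 126.8, 6032.0], [438.1, 242.9, 4187.0], [319.0, 296.2, 1083.0], [190.3, 336.2, 2949.0], [61.4, 286.8, 2872.0]]
[579.61847588 -28.98138732   1.13594156] [ 3.7 -2.2  1.2  0.1  0.  18.4 -3.4  1.  -5.5 -0.1]
[[464.2, 2.6, 29.0], [503.1, 37.4, 29.0], [555.8, 44.1, 29.0], [607.0, 30.0, 29.0], [650.8, -0.1, 29.0], [679.7, -44.6, 29.0], [678.2, -96.8, 29.0]]
```

View pics/w5.png

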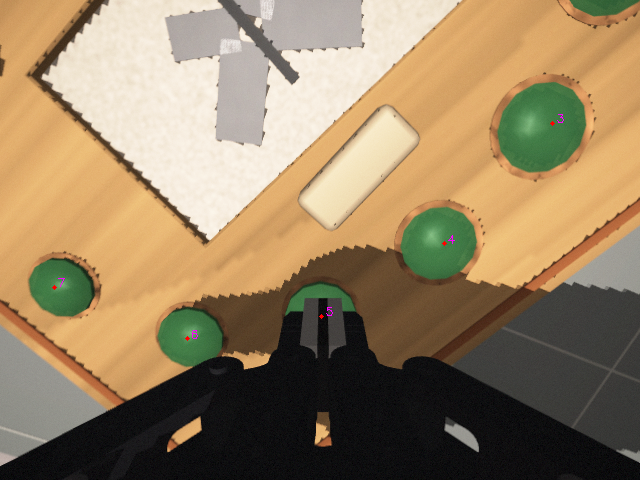

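Stone 5 is centred under the tip at (322,315). Stones 6 (190,336) and 7 (61,287) match the prediction within about 2 mm.

Emit:
move_arm(steps=[[-1, 0, 0, -1, 0, 0, 0], [-1, 0, 0, -2.5, 0, 0, 0], [-1, 0, 0, -4, 0, 0, 0], [-1, 0, 0, -5, 0, 0, 0], [-1, 0, 0, -5, 0, 0, 0]])

```text
clock: 9.07
position: [649.2, 1.2, 25.5]
ee_rot: [-0.196, 0.981, 0.0, -0.0]
contact_force: [-1.7, -0.3, 2.2]
gripper_width: -0.5
```

Emit:
move_arm(steps=[[-1, 0, 0, -0.5, 0, 0, 0], [-1, 0, 0, -1, 0, 0, 0], [-1, 0, 0, -1, 0, 0, 0]])

```text
clock: 9.32
position: [649.5, 1.1, 25.3]
ee_rot: [-0.196, 0.981, 0.0, -0.0]
contact_force: [-3.2, 0.2, 6.0]
gripper_width: -0.0
```

Emit:
move_arm(steps=[[-1, 0, 0, 16, 0, 0, 0], [-1, 14, -22, 16, 0, 0, 0], [-1, 29, -45, 16, 0, 0, 0], [-1, 29, -45, 10, 0, 0, 0], [-1, 29, -45, 6, 0, 0, 0]])

```text
clock: 9.73
position: [679.4, -45.1, 29.6]
ee_rot: [-0.195, 0.981, 0.0, 0.001]
contact_force: [-1.1, 0.6, -0.6]
gripper_width: -0.3
```

Emit:
move_arm(steps=[[-1, 0, 0, -1, 0, 0, 0], [-1, 0, 0, -2.5, 0, 0, 0], [-1, 0, 0, -4, 0, 0, 0], [-1, 0, 0, -5, 0, 0, 0], [-1, 0, 0, -5, 0, 0, 0]])

```text
clock: 10.15
position: [678.6, -43.7, 25.6]
ee_rot: [-0.196, 0.981, -0.0, -0.0]
contact_force: [-1.2, -0.5, 0.7]
gripper_width: 0.5
```

Emit:
move_arm(steps=[[-1, 0, 0, -0.5, 0, 0, 0], [-1, 0, 0, -1, 0, 0, 0], [-1, 0, 0, -1, 0, 0, 0]])

```text
clock: 10.4
position: [678.7, -43.8, 25.4]
ee_rot: [-0.196, 0.981, 0.0, -0.0]
contact_force: [-1.4, 0.2, 6.8]
gripper_width: -0.1
```

Emit:
move_arm(steps=[[-1, 0, 0, 16, 0, 0, 0], [-1, 0, -26, 16, 0, 0, 0], [-1, -1, -52, 16, 0, 0, 0], [-1, -1, -52, 10, 0, 0, 0], [-1, -1, -52, 6, 0, 0, 0]])

```text
clock: 10.82
position: [677.5, -96.9, 29.7]
ee_rot: [-0.195, 0.981, 0.0, 0.0]
contact_force: [-0.1, 1.0, -0.4]
gripper_width: 0.0
```

Emit:
move_arm(steps=[[-1, 0, 0, -1, 0, 0, 0], [-1, 0, 0, -2.5, 0, 0, 0], [-1, 0, 0, -4, 0, 0, 0], [-1, 0, 0, -5, 0, 0, 0], [-1, 0, 0, -5, 0, 0, 0]])

```text
clock: 11.23
position: [677.8, -95.5, 25.5]
ee_rot: [-0.196, 0.981, 0.0, -0.0]
contact_force: [-1.3, -0.1, 2.3]
gripper_width: -0.2
```

Emit:
move_arm(steps=[[-1, 0, 0, -0.5, 0, 0, 0], [-1, 0, 0, -1, 0, 0, 0], [-1, 0, 0, -1, 0, 0, 0]])

```text
clock: 11.48
position: [677.8, -95.6, 25.3]
ee_rot: [-0.196, 0.981, 0.0, 0.0]
contact_force: [-2.9, 0.9, 5.7]
gripper_width: -0.2
```

Emit:
move_arm(steps=[[-1, 0, 0, 16, 0, 0, 0], [-1, 0, 0, 50, 0, 0, 0], [-1, 0, 0, 90, 0, 0, 0], [-1, 0, 0, 130, 0, 0, 0], [-1, 0, 0, 170, 0, 0, 0]])

```text
clock: 11.9
position: [677.8, -95.7, 195.7]
ee_rot: [-0.196, 0.981, 0.0, 0.0]
contact_force: [1.3, 1.0, 0.2]
gripper_width: 0.3
```

```bash
python3 w.py w7.png
```

```text
{'clock': 11.9, 'position': [677.82, -95.65, 195.7], 'ee_rot': [-0.2, 0.98, 0.0, 0.0], 'contact_force': [1.28, 1.03, 0.19], 'gripper_width': 0.3, 'joints': [0.1, 0.51, 0.12, -0.0, -1.18, -1.27]}
[[581.0, 5.2, 413.0], [595.1, 65.7, 1641.0], [562.4, 141.5, 1252.0], [510.4, 198.2, 988.0], [448.4, 235.3, 846.0], [381.3, 246.6, 732.0], [321.0, 220.3, 634.0]]
[580.92494868 -28.61084884   1.13829489] [  2.1 -20.7   0.1  -0.2   0.1   0.1  -0.1   0.4  -0.1   0.2  -0.5   0.8
  -0.7   0.6]
[[465.4, 2.7, 29.0], [504.2, 37.6, 29.0], [556.9, 44.4, 29.0], [608.2, 30.4, 29.0], [652.1, 0.5, 29.0], [681.1, -44.0, 29.0], [679.7, -96.2, 29.0]]
```

View pics/w7.png

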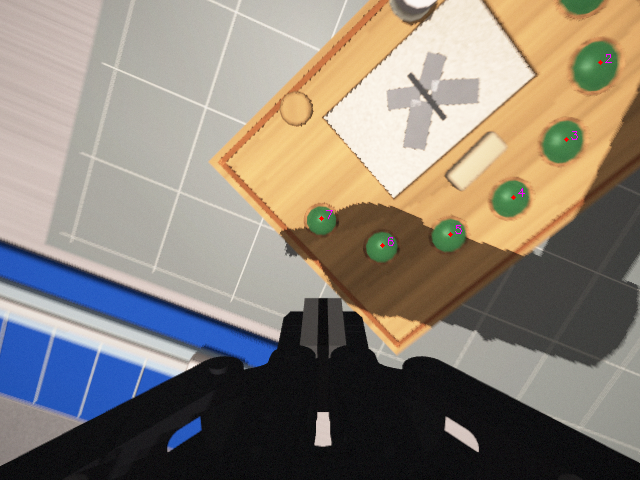

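The arm is clear. All seven stones show evenly seated in their pockets (for example 7 at (321,220) and 5 at (448,235)), and the eraser, button and pot are in place. I'll let it settle and hand in.

Emit:
move_arm(steps=[[-1, 0, 0, 0, 0, 0, 0], [-1, 0, 0, 0, 0, 0, 0], [-1, 0, 0, 0, 0, 0, 0]])

```text
clock: 12.2
position: [677.0, -95.7, 192.6]
ee_rot: [-0.196, 0.981, 0.001, -0.001]
contact_force: [0.2, 0.9, -0.4]
gripper_width: 0.2
```

Run:
```python
from h import *
im=optics.get_image("top"); p0=np.array([578.5,-28.3,1.133]); B=blobs(im,p0,12); print(np.round(B,1).tolist())
ok=~np.isnan(B[:,0])
r=least_squares(lambda p:(proj(im,world(p,23))-B[:,:2])[ok].ravel(),p0,loss="soft_l1"); print(r.x)
print(workorder.job_done())
```

```text
[[nan, nan, nan], [nan, nan, nan], [nan, nan, nan], [nan, nan, nan], [324.8, 189.7, 103.0], [346.4, 176.8, 99.0], [371.1, 177.9, 69.0]]
[577.90664296 -27.70517035   1.12964471]
the job is handed in; nothing more can be done
None
```

I pressed all seven stones home in order, from the largest to the smallest, with the shut fingertips. Then I raised the arm about 170 mm clear and handed the job in at about 12.3 s. It reported no verdict.

- **Seating:** each press met a hard stop at TCP z 25.2–25.4 mm (25.5 mm expected) with 5.7–9.4 N, well under the 40 N limit.
- **Frame and bystanders:** the last top image puts the frame within about 1 mm of where it started. That fit used only stones 5, 6 and 7, because the arm hid the rest. The last wrist picture showed the eraser, button and pot undisturbed. I did not re-check the cutters, ink pad, glue stick or scissors; the pressing moves stayed over the frame, and the approach crossed the table at about 230 mm.
- **Disagreement:** the cameras differed by up to 5 mm on the frame's position. I checked the wrist view before pressing stones 1, 3 and 5, and the aim was within about 2 mm.

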